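Load and close the cheese-ripening cabinet

ROBOT

A 7-joint arm with a two-finger parallel gripper is mounted at the origin on the work surface. World frame = base frame: x ahead of the robot, y to its left, z up, the work surface at z = 0. Lengths are in m, angles in rad, forces in N, time in s.
With the tool pointing down it reaches from about 0.425 to 0.925 m from the base axis. Payload 6.8 kg.
Tool frame: the origin (TCP) lies midway between the tips of the shut fingers; the grasp point (between the pads) lies 19 mm behind it; x points along the fingers, y is the direction in which the jaws open and shut, and the axes are right-handed (so a half turn about x gives the same grasp; the last joint's range is limited). The gripper opens to 85 mm and grips with 20 to 120 N. Pads are 22 mm wide; open, the fingers measure 114 mm over their backs; the gripper's body (76 mm by 85 mm) begins 54 mm behind the grasp point. The pads swing forward as they close: fully open they stand 13 mm farther back than shut.
Start: joints at [1.06, 0.477, 0.022, 1.555, -0.011, 1.109, -0.083], TCP at [0.265, -0.621, 0.231] pointing down, gripper open.
Joint ranges: [-2.96, 2.96], [-0.34, 2.1], [-1.41, 1.46], [0.24, 2.44], [-1.37, 4.51], [0.17, 1.92], [-2.96, 2.96]. Speed limits (rad/s): [2.39, 2.39, 3.14, 3.14, 3.14, 3.14, 3.14].

INTERFACE

Orientations are given as a rotation vector (axis times angle).
In Python, from bench import r gives the robot as it stands.
- The arm moves only by the tool carry_out, never from a script. Its argument "targets" is one flat list of numbers, 7 for each row, row after row: the finger opening in m, from 0 to 0.0854, then the shift along the tool's x, y, z in m, then the turn, a rotation vector about the tool's x, y, z in units of 5 degrees (1.0 is 5 degrees). A call has 1 to 12 rows; each row is the pose to reach, as a shift and turn from the pose measured when the call began, along the tool's axes at that moment; what a row does not reach only later rows make up. A row lasts 1/8 s, in which the tool goes at most 62.5 mm and 10.7 degrees, less where a joint would pass 70% of its speed; a pose out of reach is approached as far as the arm can. A call with a gripper value outside its range is refused whole. The fingers move at their own pace and stop on an object; "squeeze" is the grip in N (left out, the last holds). Time passes only in rows, so rows that repeat a pose let the fingers close. It gives the time, the measured TCP pose, the force and the opening at its end, in the units of the state.
- r.get_obs(): the state, without advancing time (a new reading comes with each control period).
- r.grab_frame(name): name is "scene" or "side" or "wrist"; returns the picture (384x512x3 uint8, blue, green, red); there is no depth.
- r.camera_info(name): a dict with "fx", "fy", "cx", "cy" (pixels), "xyz" and "orientation" of the camera in the world. Camera axes: x right, y up, looking along -z (the intrinsics and any distortion apply to the point x, -y, -z); pixel columns grow to the right and rows downward; lengths in m; the calibration is good to about 2 mm. The wrist camera is an equidistant fisheye: a pixel r from the principal point sees the ray r / f radians off the axis. A picture is of the moment at which its call begins: read the wrist's pose just before it. camera_info takes no time and is no camera call; for the wrist camera it gives the pose at the moment of the call.
- r.hand_in(): hands the job in, once; it reports no verdict.
The state is a dict: "clock": time; "joints": joint angles; "qvel": joint speeds; "tau": joint torques, N m; "tcp_pos": TCP position; "orientation": TCP orientation; "contact_force": force on the tool from outside, world axes, zero at the start; "moment": the same for the moment, N m; "grip_width": finger opening in m.
Only numpy, scipy, OpenCV 4.12 (cv2) and the standard library are available. Lean on these libraries where they do the work, as an engineer would, in place of code of your own. Each camera call takes 0.05 s, during which the arm holds its last target. There are 200 camera calls.

TASK

Get the ripening cabinet ready: put every pear-shaped cheese on the table into the open drawer and push the drawer fully shut. Then close its humidifier tank: set the blue cap on the neck so that it rests on top of the thread, its red arrows midway between the red marks, turn it backwards (anticlockwise) until it drops in at the marks, then screw it down clockwise until it is fully home. Leave everything else where it stands.

Things in the scene. Friction and masses are not known exactly. Their poses are not given: they have to be found in the camera images.
- cheese_a: small pear-shaped cheese, standing, 62 mm across its round belly and 84 mm tall, 0.2 to 0.33 kg; the belly narrows from 30 to 52 mm height to an upright round head 33 mm across that runs from 52 to 84 mm height: pinch it by the head from above. Origin: centre of the underside, z up along its axis. Absent in some runs. Colour: pale cream.
- cheese_b: small pear-shaped cheese, standing, 62 mm across its round belly and 84 mm tall, 0.2 to 0.33 kg; the belly narrows from 30 to 52 mm height to an upright round head 33 mm across that runs from 52 to 84 mm height: pinch it by the head from above. Origin: centre of the underside, z up along its axis. Absent in some runs. Colour: pale cream.
- cheese_c: small pear-shaped cheese, standing, 62 mm across its round belly and 84 mm tall, 0.2 to 0.33 kg; the belly narrows from 30 to 52 mm height to an upright round head 33 mm across that runs from 52 to 84 mm height: pinch it by the head from above. Origin: centre of the underside, z up along its axis. Absent in some runs. Colour: smoked amber brown.
- cheese_d: small pear-shaped cheese, standing, 62 mm across its round belly and 84 mm tall, 0.2 to 0.33 kg; the belly narrows from 30 to 52 mm height to an upright round head 33 mm across that runs from 52 to 84 mm height: pinch it by the head from above. Origin: centre of the underside, z up along its axis. Absent in some runs. Colour: smoked amber brown.
- drawer (a joint): how far the ripening cabinet's only drawer stands out, in m: 0 is fully shut, starts at 0.17 to 0.19; slides with 1 to 2 N. The aluminium cabinet stands at the back left, 340 mm wide, 270 deep, 139 high; its white drawer front, 112 mm high, faces the robot. To shut it, push the handle straight along drawer_floor's x.
- drawer_floor (a point): middle of the front edge of the drawer's inner floor, 22 mm above the table; moves with the drawer; x points into the cabinet, y along its width, z up. Inside, the wooden drawer is 225 mm (x) by 296 mm (y), walls 95 mm high. With the drawer out by q, only x = 0 to q - 0.01 is open to above; the rest is under the cabinet's top, which clears a standing cheese by 10 mm.
- drawer_handle (a point): middle of the drawer's steel bar handle, 120 mm long along y, 35 mm in front of the drawer front, 101 mm above the table; x points into the cabinet. It can be pushed with shut fingers pointing down.
- tank: fixed white round humidifier tank, 170 mm across, 72 high, with a grey threaded neck in the middle of its top. Three red marks on its top, one along its x axis and one every 120 deg, show the three gaps (34 deg wide) in the neck's thread. Origin: centre of the underside.
- neck (a point): centre of the neck's rim, 95 mm above the table, axes as the tank. Neck 66 mm across, 80 over the thread: three ramps, each from 17 to 97 deg clockwise (seen from above) past a red mark, falling 6 mm clockwise and ending in an upright stop rib that the cap's lugs cannot pass.
- seal (a joint): black sprung rubber disc in the neck, 10 mm proud of the rim: how far it is pressed down, in m. The dropped cap presses it 1 to 2 mm, the closed cap 4 to 5 mm (about 4 N).
- cap: loose blue screw cap, 94 mm across, 120 g: skirt and disc 27 mm high, on it a hexagonal grip 44 mm across flats, from 27 to 57 mm height; pairs of flats face along x and every 60 deg. Three inside lugs, 1 to 6 mm above the underside, 10 mm wide, lie under the red arrows on its disc, at x and every 120 deg. Origin: centre of the skirt's underside, z up.
- cap_grip (a point): on the cap's axis at mid-grip, 42 mm above its underside. Underside below the neck's rim: 1 to 7 mm when resting on top of the thread (arrows midway between marks); about 12.5 mm once turned anticlockwise to the marks and let go or lightly pressed, so that it drops onto the seal; 16 to 16.5 mm once turned about 90 deg clockwise against the stops (fully home; friction holds it).
- jar: green glass jar with a brass lid, 64 mm across, 110 high; bystander, to be left alone. Origin: under its centre.
- tub: low white tub with a blue lid, 128 by 108 mm, 53 high; bystander, to be left alone. Origin: under its centre.
- salami: dark red salami, 170 mm long, 42 high; bystander, to be left alone. Origin: under its centre.
- can: tin can, 72 mm across, 100 high; bystander, to be left alone. Origin: under its centre.

How it is judged:
On the way, in this order (a step that is already met when the one before it is completed fails the run):
1. the cap rests on top of the neck's thread, not yet dropped in (horizontal distance between cap and neck below 0.006 m and angle between cap's own z axis and vertical below 0.12 rad and z of cap in the frame of neck between -0.0095 and 0.006 m and contact force between cap and tank above 0.2 N), for 0.1 s.
2. the cap has dropped into the thread (horizontal distance between cap and neck below 0.006 m and angle between cap's own z axis and vertical below 0.12 rad and z of cap in the frame of neck below -0.0105 m), for 0.2 s.
At the end, for the whole second after the job is handed in: Every cheese present lies or stands inside the drawer, on its floor and at rest; the drawer is shut to within 8 mm; the cap is centred on the neck within 6 mm, level, screwed down so that its underside is at least 15 mm below the neck's rim, and at rest (horizontal distance between cap and neck below 0.006 m and angle between cap's own z axis and vertical below 0.12 rad and z of cap in the frame of neck below -0.015 m and linear speed of cap below 0.03 m/s and value of joint drawer below 0.008 m and x of cheese_a in the frame of drawer_floor between 0 and 0.227 m and y of cheese_a in the frame of drawer_floor between -0.15 and 0.15 m and z of cheese_a in the frame of drawer_floor between -0.012 and 0.06 m and linear speed of each of cheese_a, cheese_b, cheese_c, cheese_d below 0.05 m/s and x of cheese_b in the frame of drawer_floor between 0 and 0.227 m and y of cheese_b in the frame of drawer_floor between -0.15 and 0.15 m and z of cheese_b in the frame of drawer_floor between -0.012 and 0.06 m and x of cheese_c in the frame of drawer_floor between 0 and 0.227 m and y of cheese_c in the frame of drawer_floor between -0.15 and 0.15 m and z of cheese_c in the frame of drawer_floor between -0.012 and 0.06 m and x of cheese_d in the frame of drawer_floor between 0 and 0.227 m and y of cheese_d in the frame of drawer_floor between -0.15 and 0.15 m and z of cheese_d in the frame of drawer_floor between -0.012 and 0.06 m); the robot touches nothing.
It fails at once if a bystander (jar, tub, salami or can) is shoved more than 50 mm (distance of any of jar, tub, salami, can from where it was at the start of the episode above 0.05 m).
Of cheese_a, cheese_b, cheese_c, cheese_d only 3 to 4 are there at a start; the rules pass over those that are not, and their reading is None.
At some moment in a run one of cheese_a, cheese_b, cheese_c, cheese_d may be knocked a few centimetres aside while the robot is not near it.
Once in a run the grip may slacken for a moment while it holds something.
It also fails if it takes over 208 s, if anything falls off the work surface, if the arm or the gripper's body presses on something with over 40 N, if the wrist force passes 120 N, or if a joint passes its speed limit or range.

## Working session

There is one attempt and no reset: what is moved stays moved. The work goes in short steps, Python scripts to look and compute and a tool call to move; the robot and the scene stay as the last step left them, time stands still between calls to the robot, and variables do not carry over. Pictures are saved under pics/ and viewed, about 12 in all and at most 16, crops included, and the job is handed in when it is done.

Besides the shell and the picture viewer there is one more tool, called after "Call:" by a JSON object that holds its "fn" and its "kwargs". carry_out: Moves the arm, as the interface text tells. Its arguments: {"type":"object","properties":{"targets":{"type":"array","items":{"type":"number"}},"squeeze":{"type":"number"}},"required":["targets"]}

```bash
ls; mkdir -p pics; python3 - <<'E'
from bench import r
import cv2
for n in("scene","side","wrist"):
    i=r.camera_info(n);print(n,i)
    cv2.imwrite(f"pics/{n}0.png",r.grab_frame(n))
o=r.get_obs();print(o)
E
```

```text
pics
scene {'fx': 415.845550306497, 'fy': 415.845550306497, 'cx': 250.41861876997743, 'cy': 193.70048026895984, 'xyz': array([0.96676408, 0.4707143 , 1.1051801 ]), 'orientation': array([0.29492195, 0.65936326, 2.23337938])}
side {'fx': 406.69985851696947, 'fy': 406.69985851696947, 'cx': 251.85950800891212, 'cy': 188.77349996939168, 'xyz': array([0.45569299, 0.92399844, 0.94443465]), 'orientation': array([ 0.03344725, -1.2257026 , -2.8470231 ])}
wrist {'fx': 297.3186396354542, 'fy': 297.3186396354542, 'cx': 254.75569456055257, 'cy': 190.93980324518677, 'xyz': array([ 0.33361641, -0.59129816,  0.37350762]), 'orientation': array([-0.26143271,  0.17366062, -1.15819488])}
{'clock': 0.15, 'joints': array([ 1.05990395,  0.47765397,  0.0223328 ,  1.55616992, -0.01150621,
        1.10929812, -0.08308165]), 'qvel': array([ 0.00253931, -0.00303094, -0.00010177, -0.00275617, -0.00046815,
        0.00025978,  0.00107092]), 'tau': array([ 2.62513415e-03, -5.96928942e+01,  1.61031201e+00, -2.81487983e+01,
        1.27501713e-02,  6.53287105e-03, -9.55814755e-06]), 'tcp_pos': array([ 0.26442852, -0.6205782 ,  0.23054244]), 'orientation': array([ 2.00013501,  0.40986131, -2.00087999]), 'contact_force': array([0.43236824, 0.26339987, 0.06672027]), 'moment': array([ 0.00214769, -0.00940102,  0.02490188]), 'grip_width': 0.08548305637529227}
```

View pics/scene0.png

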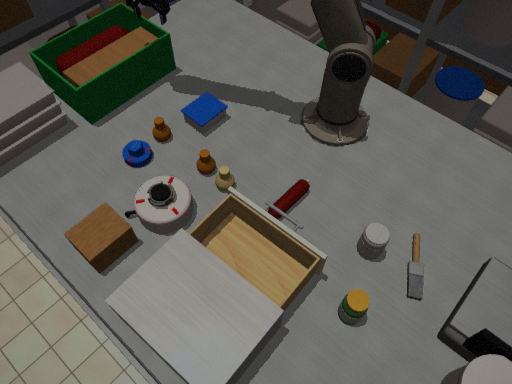

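View pics/side0.png

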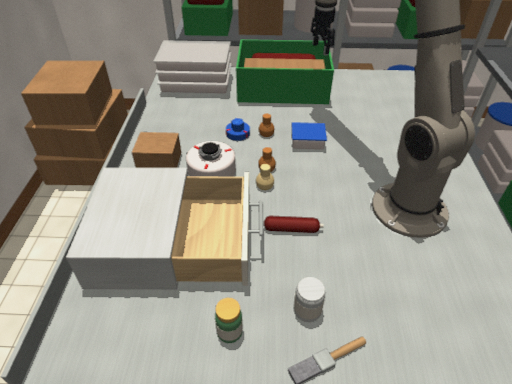

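Scene view: cream cheese at (225,178), amber at (206,162) and (162,130), cap at (137,152), tank at (162,200), handle near (283,210). The side view agrees, with 3 cheeses. Next: helpers and one enlarged crop.

```bash
cat > h.py <<'E'
import numpy as np,cv2
from scipy.spatial.transform import Rotation as R
from bench import r
def ray(info,px,fish=False):
    x=(px[0]-info['cx'])/info['fx'];y=(px[1]-info['cy'])/info['fy']
    if fish:
        t=np.hypot(x,y);s=np.sin(t)/t if t>1e-9 else 1;d=np.array([x*s,-y*s,-np.cos(t)])
    else: d=np.array([x,-y,-1.])
    d=R.from_rotvec(info['orientation']).apply(d);return np.array(info['xyz']),d/np.linalg.norm(d)
def onz(info,px,z,fish=False):
    o,d=ray(info,px,fish);return o+d*(z-o[2])/d[2]
def proj(info,P,fish=False):
    c=R.from_rotvec(info['orientation']).inv().apply(np.array(P)-info['xyz']);x,y,z=c[0],-c[1],-c[2]
    if fish:
        h=np.hypot(x,y);t=np.arctan2(h,z);k=t/h if h>1e-9 else 1/z;return np.array([info['cx']+info['fx']*x*k,info['cy']+info['fy']*y*k])
    return np.array([info['cx']+info['fx']*x/z,info['cy']+info['fy']*y/z])
def tri(a,b):
    A=np.zeros((3,3));v=np.zeros(3)
    for o,d in(a,b):
        M=np.eye(3)-np.outer(d,d);A+=M;v+=M@o
    return np.linalg.solve(A,v)
def blobs(im,lo,hi,amin=30):
    m=cv2.inRange(cv2.cvtColor(im,cv2.COLOR_BGR2HSV),lo,hi)
    n,l,s,c=cv2.connectedComponentsWithStats(m)
    return [(c[i].round(1),s[i]) for i in range(1,n) if s[i][4]>=amin]
E
python3 - <<'E'
from h import *
for n,cr in(("scene",(100,330,100,360)),("side",(100,330,120,360))):
    im=cv2.imread(f"pics/{n}0.png")
    hsv=cv2.cvtColor(im,cv2.COLOR_BGR2HSV)
    print(n)
    for nm,lo,hi in(("amber",(8,170,60),(17,255,255)),("cream",(18,60,120),(28,150,255)),("blue",(105,150,60),(125,255,255)),("red",(0,190,120),(4,255,255))):
        print(nm,[(c.tolist(),s.tolist()) for c,s in blobs(im,lo,hi,6 if nm=="red" else 25) if cr[0]-15<c[1]<cr[1]-30 and cr[2]<c[0]<cr[3]])
    c=cv2.resize(im[cr[0]:cr[1],cr[2]:cr[3]],None,fx=3,fy=3,interpolation=cv2.INTER_CUBIC)
    cv2.imwrite(f"pics/{n}_c.png",c[:600,:800])
E
```

```text
scene
amber [([158.2, 120.5], [154, 117, 9, 8, 56]), ([161.0, 131.9], [153, 125, 17, 13, 141]), ([204.0, 153.5], [200, 150, 9, 8, 62]), ([205.4, 164.9], [197, 157, 18, 14, 157])]
cream [([223.7, 169.3], [219, 165, 11, 9, 71]), ([219.7, 179.2], [217, 174, 8, 9, 26]), ([232.9, 212.4], [189, 193, 94, 40, 214]), ([259.3, 261.5], [206, 216, 114, 90, 3686])]
blue [([203.8, 108.6], [181, 92, 46, 35, 835]), ([135.9, 151.0], [122, 140, 29, 24, 407])]
red [([170.1, 180.1], [168, 178, 5, 5, 14]), ([139.5, 200.9], [136, 200, 8, 3, 17]), ([174.8, 210.8], [172, 208, 6, 6, 17])]
side
amber [([267.0, 127.0], [260, 115, 14, 22, 105]), ([267.5, 158.8], [259, 148, 16, 22, 93])]
cream [([265.0, 166.9], [260, 164, 11, 7, 61]), ([264.4, 179.5], [256, 172, 18, 14, 155]), ([211.5, 228.5], [171, 176, 73, 84, 3746])]
blue [([237.1, 129.5], [226, 119, 23, 21, 340]), ([308.3, 131.2], [292, 123, 34, 18, 557])]
red []
```

View pics/scene_c.png

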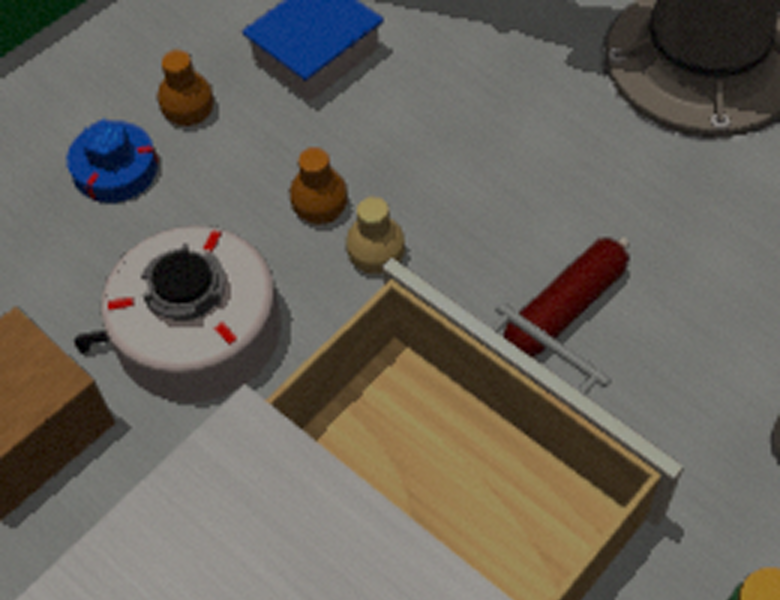

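```bash
python3 - <<'E'
from h import *
i=r.camera_info("scene");s=r.camera_info("side")
np.set_printoptions(precision=4,suppress=True)
for n,p in(("amber1",(159,118.8)),("amber2",(204.5,151.5)),("cream",(224,168.8))): print(n,onz(i,p,.084))
for n,p in(("amber1",(267,118)),("amber2",(267.5,152)),("cream",(265,167))): print(n,"side",onz(s,p,.084))
M=np.array([onz(i,p,.072)[:2] for p in((170.1,180.1),(139.5,200.9),(174.8,210.8))]);c=M.mean(0)
print("tank",c,np.degrees(np.arctan2(*(M-c).T[::-1])),np.linalg.norm(M-c,axis=1))
print("neck rim scene",onz(i,(100+183/3,100+277/3),.105))
h=[onz(i,p,.101) for p in((266.7,203.3),(301.7,227.3))];print("handle",h,np.linalg.norm(h[0]-h[1]),(h[0]+h[1])/2)
f=[onz(i,p,.117) for p in((229.3,187.7),(326.7,256.7))];print("front",f,np.linalg.norm(f[0]-f[1]),(f[0]+f[1])/2)
print("capgrip",onz(i,(100+109/3,100+137/3),.057-.0)) 
A=np.array([onz(i,p,.027)[:2] for p in((149,149.7),(131,161))]);print("arrows",A, "disc",onz(i,(136.5,151.5),.02))
E
```

```text
amber1 [ 0.4614 -0.396   0.084 ]
amber2 [ 0.4561 -0.1857  0.084 ]
cream [ 0.4629 -0.0937  0.084 ]
amber1 side [ 0.4623 -0.3749  0.084 ]
amber2 side [ 0.4565 -0.1687  0.084 ]
cream side [ 0.4632 -0.0896  0.084 ]
tank [ 0.655 -0.164] [-154.9684  -35.3889   85.3196] [0.0636 0.0642 0.0643]
neck rim scene [ 0.6554 -0.1568  0.105 ]
handle [array([0.4763, 0.0898, 0.101 ]), array([0.4697, 0.2112, 0.101 ])] 0.12158273606752441 [0.473  0.1505 0.101 ]
front [array([ 0.5169, -0.0174,  0.117 ]), array([0.5015, 0.3166, 0.117 ])] 0.33443702117469254 [0.5092 0.1496 0.117 ]
capgrip [ 0.5751 -0.3834  0.057 ]
arrows [[ 0.5465 -0.3634]
 [ 0.6166 -0.3703]] disc [ 0.5768 -0.3936  0.02  ]
```

View pics/side_c.png

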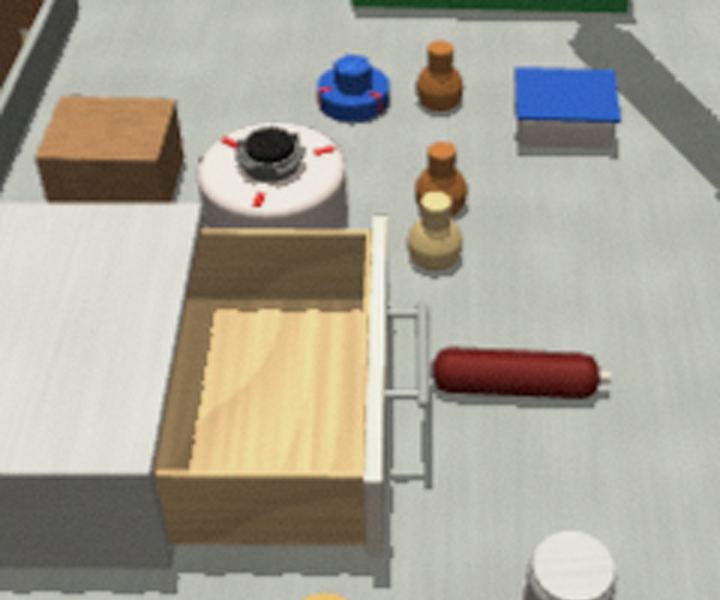

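```bash
cat >> h.py <<'E'
np.set_printoptions(precision=4,suppress=True)
def plan(p,a=None,pos=None,ori=None):
    "row (shift, turn/5deg) to put TCP at p, tool down, jaw axis at a deg (mod 180, nearest)"
    o=r.get_obs();T=R.from_rotvec(o['orientation']);P=o['tcp_pos']
    Y=T.as_matrix()[:,1];cur=np.degrees(np.arctan2(Y[1],Y[0]))
    if a is None:a=cur
    a=cur+(a-cur+90)%180-90
    y=np.array([np.cos(np.radians(a)),np.sin(np.radians(a)),0]);x=np.array([0,0,-1.])
    G=R.from_matrix(np.column_stack([x,y,np.cross(x,y)]))
    d=T.inv().apply(np.array(p)-P);w=np.degrees((T.inv()*G).as_rotvec())/5
    print("from",P.round(4),"yaw",round(cur,1),"j7",round(o['joints'][6],2),"F",o['contact_force'].round(1),"w",round(o['grip_width'],4),"row",d.round(4).tolist(),w.round(3).tolist())
E
python3 - <<'E'
from h import *
print(R.from_rotvec(r.get_obs()['orientation']).as_matrix())
plan([.462,-.388,.25],0);plan([.462,-.388,.25],90)
i=r.camera_info("wrist");R0=R.from_rotvec(r.get_obs()['orientation']);print(R0.inv().apply(i['xyz']-r.get_obs()['tcp_pos']),R0.inv().as_matrix()@R.from_rotvec(i['orientation']).as_matrix())
E
```

```text
[[-0.0006  0.392  -0.92  ]
 [ 0.0013 -0.92   -0.392 ]
 [-1.     -0.0014  0.0001]]
from [ 0.2644 -0.6206  0.2305] yaw -66.9 j7 -0.08 F [0.4 0.3 0.1] w 0.0855 row [-0.0193, -0.1365, -0.2729] [-13.384, -0.008, 0.015]
from [ 0.2644 -0.6206  0.2305] yaw -66.9 j7 -0.08 F [0.4 0.3 0.1] w 0.0855 row [-0.0193, -0.1365, -0.2729] [4.616, 0.004, 0.016]
[-0.1431  0.     -0.0751] [[-0.0008  0.292  -0.9564]
 [ 1.     -0.0004 -0.001 ]
 [-0.0007 -0.9564 -0.292 ]]
```

```bash
python3 - <<'E'
from h import *
plan([.48,-.27,.28],90)
E
```

```text
from [ 0.2644 -0.6206  0.2305] yaw -66.9 j7 -0.08 F [0.4 0.3 0.1] w 0.0855 row [-0.0492, -0.2381, -0.3357] [4.616, 0.004, 0.016]
```

Call:
{"fn": "carry_out", "kwargs": {"targets": [0.0854, -0.0492, -0.0595, -0.084, 1.2, 0, 0, 0.0854, -0.0492, -0.119, -0.168, 2.4, 0, 0, 0.0854, -0.0492, -0.1785, -0.252, 3.6, 0, 0, 0.0854, -0.0492, -0.2381, -0.3357, 4.6, 0, 0, 0.0854, -0.0492, -0.2381, -0.3357, 4.6, 0, 0, 0.0854, -0.0492, -0.2381, -0.3357, 4.6, 0, 0, 0.0854, -0.0492, -0.2381, -0.3357, 4.6, 0, 0, 0.0854, -0.0492, -0.2381, -0.3357, 4.6, 0, 0, 0.0854, -0.0492, -0.2381, -0.3357, 4.6, 0, 0, 0.0854, -0.0492, -0.2381, -0.3357, 4.6, 0, 0]}}

```text
clock: 1.4
tcp_pos: [0.479, -0.2715, 0.2798]
orientation: [-2.219, 0.0, 2.222]
contact_force: [-0.3, -0.6, 0.4]
grip_width: 0.0852
```

```bash
python3 - <<'E'
from h import *
i=r.camera_info("wrist");im=r.grab_frame("wrist")
import pickle;pickle.dump(i,open("w1.pkl","wb"))
print(r.get_obs()['tcp_pos'],i)
cv2.imwrite("pics/w1.png",im)
cv2.imwrite("pics/w1b.png",cv2.resize(im,(800,600),interpolation=cv2.INTER_CUBIC))
E
```

```text
[ 0.4791 -0.2715  0.2799] {'fx': 297.3186396354542, 'fy': 297.3186396354542, 'cx': 254.75569456055257, 'cy': 190.93980324518677, 'xyz': array([ 0.5543, -0.2716,  0.4228]), 'orientation': array([-0.233 ,  0.2338, -1.5587])}
```

View pics/w1b.png

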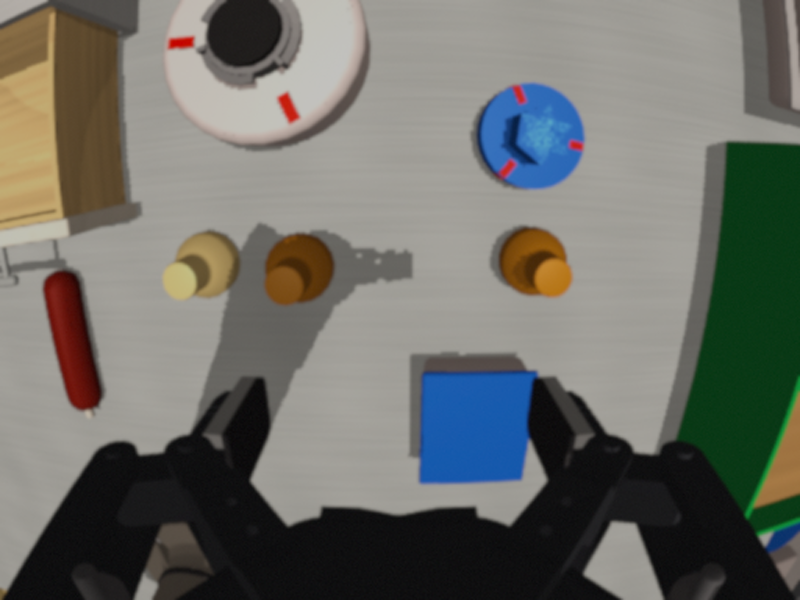

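Wrist view (×1.5625): cream head at (180,281), amber heads at (285,285) and (552,277), cap with arrows at (519,94), (576,145), (507,169), tank marks at (181,43) and (289,108). The jaws are clear.

```bash
python3 - <<'E'
from h import *
import pickle;i=pickle.load(open("w1.pkl","rb"));k=512/800
f=lambda p,z:onz(i,(p[0]*k,p[1]*k),z,True)
for n,p in(("cream",(180,281)),("amber2",(285,285)),("amber1",(552,277))): print(n,f(p,.084))
A=np.array([f(p,.027)[:2] for p in((519,94),(576,145),(507,169))]);
# circle centre through 3 points at equal radius
c=A.mean(0);print("cap",c,np.degrees(np.arctan2(*(A-c).T[::-1])),np.linalg.norm(A-c,axis=1))
M=np.array([f(p,.072)[:2] for p in((181,43),(289,108))]);print("marks",M);c=np.array([.655,-.164]);print(np.degrees(np.arctan2(*(M-c).T[::-1])),np.linalg.norm(M-c,axis=1))
print("seal",f((245,30),.105))
plan([.46,-.388,.20],90)
E
```

```text
cream [ 0.4653 -0.0937  0.084 ]
amber2 [ 0.4612 -0.1842  0.084 ]
amber1 [ 0.4678 -0.3916  0.084 ]
cap [ 0.5791 -0.389 ] [ 22.0354 -97.9234 141.4037] [0.0386 0.0391 0.0389]
marks [[ 0.6603 -0.0981]
 [ 0.5965 -0.1894]]
[  85.4458 -156.4856] [0.0662 0.0637]
seal [ 0.6529 -0.1647  0.105 ]
from [ 0.4791 -0.2715  0.2799] yaw -90.1 j7 -1.19 F [0.8 0.3 0.8] w 0.0853 row [0.0798, 0.1166, 0.0188] [-0.015, 0.013, 0.011]
```

Call:
{"fn": "carry_out", "kwargs": {"targets": [0.0854, 0.04, 0.05, 0.007, 0, 0, 0, 0.0854, 0.08, 0.09, 0.0131, 0, 0, 0, 0.0854, 0.12, 0.1205, 0.0131, 0, 0, 0, 0.0854, 0.16, 0.1205, 0.0131, 0, 0, 0, 0.0854, 0.2, 0.1205, 0.0131, 0, 0, 0, 0.0854, 0.2339, 0.1205, 0.0131, 0, 0, 0, 0.0854, 0.2339, 0.1205, 0.0131, 0, 0, 0, 0.02, 0.2339, 0.1205, 0.0131, 0, 0, 0, 0.02, 0.2339, 0.1205, 0.0131, 0, 0, 0, 0.02, 0.2339, 0.1205, 0.0131, 0, 0, 0, 0.02, 0.2339, 0.1205, 0.0131, 0, 0, 0, 0.02, 0.2339, 0.1205, 0.0131, 0, 0, 0], "squeeze": 40}}

```text
clock: 2.95
tcp_pos: [0.4665, -0.3928, 0.0485]
orientation: [-2.223, 0.003, 2.22]
contact_force: [-2.4, 1.4, 12.7]
grip_width: 0.0337
```

```bash
python3 - <<'E'
from h import *
# drawer frame
a=np.radians(2.6);o=np.array([.520,.152]);X=np.array([np.cos(a),np.sin(a)]);Y=np.array([-X[1],X[0]])
for n,y in(("right",-.095),("mid",0),("left",.095)): print(n,o+.085*X+y*Y)
plan([.466,-.392,.22]);plan([.609,.06,.22],92.6);plan([.609,.06,.071],92.6)
E
```

```text
right [0.6092 0.061 ]
mid [0.6049 0.1559]
left [0.6006 0.2508]
from [ 0.4665 -0.3928  0.0485] yaw -90.1 j7 -1.0 F [-2.4  1.4 12.7] w 0.0337 row [-0.1715, -0.0006, 0.0002] [0.0, -0.015, -0.013]
from [ 0.4665 -0.3928  0.0485] yaw -90.1 j7 -1.0 F [-2.4  1.4 12.7] w 0.0337 row [-0.1718, -0.4528, -0.142] [-0.539, -0.015, -0.013]
from [ 0.4665 -0.3928  0.0485] yaw -90.1 j7 -1.0 F [-2.4  1.4 12.7] w 0.0337 row [-0.0228, -0.453, -0.1418] [-0.539, -0.015, -0.013]
```

Call:
{"fn": "carry_out", "kwargs": {"targets": [0.02, -0.05, 0, 0, 0, 0, 0, 0.02, -0.1, 0, 0, 0, 0, 0, 0.02, -0.15, -0.03, -0.01, 0, 0, 0, 0.02, -0.18, -0.08, -0.02, 0, 0, 0, 0.02, -0.19, -0.13, -0.03, 0, 0, 0, 0.02, -0.19, -0.18, -0.04, 0, 0, 0, 0.02, -0.19, -0.23, -0.05, 0, 0, 0, 0.02, -0.19, -0.28, -0.06, 0, 0, 0, 0.02, -0.19, -0.33, -0.07, 0, 0, 0, 0.02, -0.19, -0.38, -0.08, 0, 0, 0, 0.02, -0.19, -0.43, -0.09, 0, 0, 0, 0.02, -0.19, -0.48, -0.1, 0, 0, 0], "squeeze": 80}}

```text
clock: 4.45
tcp_pos: [0.5669, 0.0887, 0.2386]
orientation: [-2.223, 0.003, 2.219]
contact_force: [0.6, 0.1, -1.2]
grip_width: 0.0311
```

```bash
python3 - <<'E'
from h import *
plan([.6006,.2508,.24],92.6);plan([.6006,.2508,.074],92.6)
E
```

```text
from [0.5669 0.0887 0.2386] yaw -90.1 j7 -1.92 F [ 0.6  0.1 -1.2] w 0.0311 row [-0.0016, -0.1621, -0.0334] [-0.54, -0.02, -0.017]
from [0.5669 0.0887 0.2386] yaw -90.1 j7 -1.92 F [ 0.6  0.1 -1.2] w 0.0311 row [0.1644, -0.1623, -0.0331] [-0.54, -0.02, -0.017]
```

```bash
python3 - <<'E'
from h import *
im=r.grab_frame("wrist");cv2.imwrite("pics/w2.png",im)
im=r.grab_frame("side");print([(c.tolist(),s.tolist()) for c,s in blobs(im,(8,170,60),(17,255,255)) if c[1]>100])
E
```

```text
[([227.2, 176.9], [216, 166, 21, 20, 140])]
```

View pics/w2.png

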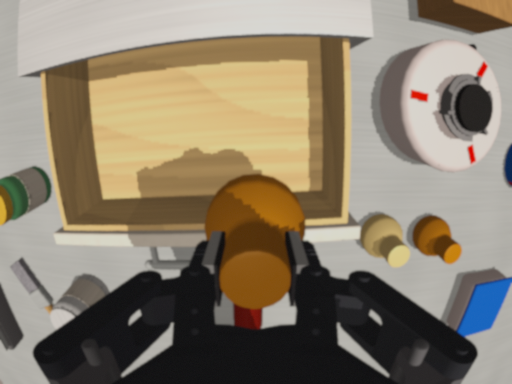

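Held well. The open drawer spans (90,60)–(310,200) in this view. Placing it in the left part.

Call:
{"fn": "carry_out", "kwargs": {"targets": [0.02, 0, -0.05, -0.01, -0.2, 0, 0, 0.02, 0, -0.1, -0.02, -0.4, 0, 0, 0.02, 0, -0.145, -0.033, -0.54, 0, 0, 0.02, 0, -0.1622, -0.033, -0.54, 0, 0, 0.02, 0.05, -0.1622, -0.033, -0.54, 0, 0, 0.02, 0.1, -0.1622, -0.033, -0.54, 0, 0, 0.02, 0.14, -0.1622, -0.033, -0.54, 0, 0, 0.02, 0.16, -0.1622, -0.033, -0.54, 0, 0, 0.02, 0.166, -0.1622, -0.033, -0.54, 0, 0, 0.02, 0.166, -0.1622, -0.033, -0.54, 0, 0]}}

```text
clock: 5.8
tcp_pos: [0.5997, 0.2584, 0.0745]
orientation: [2.2, 0.064, -2.191]
contact_force: [-0.3, 1.0, -2.2]
grip_width: 0.0311
```

```bash
python3 - <<'E'
from h import *
plan([.6006,.2508,.074],92.6)
E
```

```text
from [0.5997 0.2584 0.0745] yaw -86.9 j7 -2.19 F [-0.3  1.  -2.2] w 0.0311 row [0.0004, 0.0077, -0.0005] [0.108, -0.046, 0.042]
```

Call:
{"fn": "carry_out", "kwargs": {"targets": [0.02, 0, 0.008, 0, 0, 0, 0, 0.02, 0.003, 0.01, 0, 0, 0, 0, 0.02, 0.005, 0.01, 0, 0, 0, 0, 0.02, 0.005, 0.01, 0, 0, 0, 0, 0.05, 0.004, 0.01, 0, 0, 0, 0, 0.05, 0.004, 0.01, 0, 0, 0, 0, 0.05, 0.004, 0.01, 0, 0, 0, 0, 0.05, -0.03, 0.01, 0, 0, 0, 0, 0.06, -0.07, 0.01, 0, 0, 0, 0, 0.06, -0.12, 0.01, 0, 0, 0, 0, 0.06, -0.165, 0.01, 0, 0, 0, 0, 0.0854, -0.165, 0.01, 0, 0, 0, 0]}}

```text
clock: 7.3
tcp_pos: [0.6015, 0.2491, 0.2439]
orientation: [2.209, 0.068, -2.185]
contact_force: [0.3, 0.4, -0.8]
grip_width: 0.0763
```

```bash
python3 - <<'E'
from h import *
im=r.grab_frame("wrist");cv2.imwrite("pics/w3.png",im)
plan([.465,-.0937,.20],0)
plan([.465,-.0937,.046],0)
E
```

```text
from [0.6003 0.2484 0.2412] yaw -86.9 j7 -2.12 F [-0.3 -0.3 -0. ] w 0.0829 row [0.0384, 0.3343, 0.1542] [-17.371, -0.109, -0.018]
from [0.6003 0.2484 0.2412] yaw -86.9 j7 -2.12 F [-0.3 -0.3 -0. ] w 0.0829 row [0.1924, 0.3351, 0.1553] [-17.371, -0.109, -0.018]
```

View pics/w3.png

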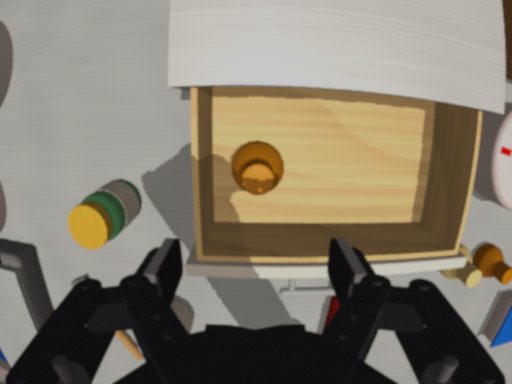

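Amber cheese stands in the drawer at (258,170). Re-measuring the remaining two from this same image.

```bash
python3 - <<'E'
from h import *
i=r.camera_info("wrist")
for p in((464,271),(473,280)): print(onz(i,p,.084,True))
print(proj(i,[.465,-.0937,.084],True),proj(i,[.461,-.184,.084],True))
plan([.465,-.0937,.20],-90);plan([.465,-.0937,.046],-90)
E
```

```text
[ 0.4811 -0.0621  0.084 ]
[ 0.4631 -0.0903  0.084 ]
[474.9122 278.7446] [508.9704 276.0947]
from [0.6003 0.2484 0.2412] yaw -86.9 j7 -2.12 F [-0.3 -0.3 -0. ] w 0.0829 row [0.0384, 0.3343, 0.1542] [0.629, -0.082, 0.059]
from [0.6003 0.2484 0.2412] yaw -86.9 j7 -2.12 F [-0.3 -0.3 -0. ] w 0.0829 row [0.1924, 0.3351, 0.1553] [0.629, -0.082, 0.059]
```

Call:
{"fn": "carry_out", "kwargs": {"targets": [0.07, 0.01, 0.05, 0.02, 0.1, 0, 0, 0.07, 0.02, 0.1, 0.045, 0.2, 0, 0, 0.07, 0.03, 0.15, 0.07, 0.3, 0, 0, 0.07, 0.038, 0.2, 0.095, 0.4, 0, 0, 0.07, 0.038, 0.25, 0.12, 0.6, 0, 0, 0.07, 0.038, 0.3, 0.14, 0.6, 0, 0, 0.07, 0.038, 0.334, 0.154, 0.63, -0.08, 0.06, 0.07, 0.038, 0.334, 0.154, 0.63, -0.08, 0.06, 0.07, 0.038, 0.334, 0.154, 0.63, -0.08, 0.06]}}

```text
clock: 8.48
tcp_pos: [0.4648, -0.0925, 0.1995]
orientation: [2.22, 0.001, -2.223]
contact_force: [-0.3, 0.0, -0.4]
grip_width: 0.0698
```

```bash
python3 - <<'E'
from h import *
plan([.464,-.0925,.046],-90)
i=r.camera_info("wrist");im=r.grab_frame("wrist");cv2.imwrite("pics/w4.png",im)
for c,s in blobs(im,(18,60,150),(28,150,255),200): print(c,s)
print(proj(i,[.464,-.0925,.084],True))
E
```

```text
from [ 0.4648 -0.0925  0.1995] yaw -90.0 j7 -1.55 F [-0.3  0.  -0.4] w 0.0698 row [0.1535, 0.0001, 0.0006] [0.007, 0.016, 0.007]
[71.9 67.7] [    0     0   142   143 16828]
[256.2 171.4] [ 230  146   53   57 1567]
[254.7262 187.6165]
```

Call:
{"fn": "carry_out", "kwargs": {"targets": [0.07, 0.05, 0, 0, 0, 0, 0, 0.07, 0.1, 0, 0, 0, 0, 0, 0.07, 0.14, 0, 0, 0, 0, 0, 0.07, 0.1535, 0, 0, 0, 0, 0, 0.07, 0.1535, 0, 0, 0, 0, 0, 0.02, 0.1535, 0, 0, 0, 0, 0, 0.02, 0.1535, 0, 0, 0, 0, 0, 0.02, 0.1535, 0, 0, 0, 0, 0, 0.02, 0.1535, 0, 0, 0, 0, 0, 0.02, 0.1535, 0, 0, 0, 0, 0]}}

```text
clock: 9.78
tcp_pos: [0.4664, -0.0919, 0.0487]
orientation: [2.223, 0.002, -2.218]
contact_force: [-3.8, 1.9, 18.1]
grip_width: 0.0319
```

```bash
python3 - <<'E'
from h import *
plan([.605,.156,.24],92.6);plan([.605,.156,.071],92.6)
E
```

```text
from [ 0.4664 -0.0919  0.0487] yaw -89.9 j7 -1.63 F [-3.8  1.9 18.1] w 0.0319 row [-0.1909, -0.2477, -0.1395] [-0.501, -0.026, 0.002]
from [ 0.4664 -0.0919  0.0487] yaw -89.9 j7 -1.63 F [-3.8  1.9 18.1] w 0.0319 row [-0.0219, -0.2476, -0.1391] [-0.501, -0.026, 0.002]
```

Call:
{"fn": "carry_out", "kwargs": {"targets": [0.02, -0.05, 0, 0, 0, 0, 0, 0.02, -0.1, 0, 0, 0, 0, 0, 0.02, -0.15, -0.01, -0.005, 0, 0, 0, 0.02, -0.18, -0.05, -0.03, -0.1, 0, 0, 0.02, -0.19, -0.1, -0.055, -0.2, 0, 0, 0.02, -0.19, -0.15, -0.085, -0.3, 0, 0, 0.02, -0.19, -0.2, -0.11, -0.4, 0, 0, 0.02, -0.19, -0.235, -0.135, -0.5, 0, 0, 0.02, -0.19, -0.2477, -0.139, -0.5, 0, 0, 0.02, -0.14, -0.2477, -0.139, -0.5, 0, 0, 0.02, -0.09, -0.2477, -0.139, -0.5, 0, 0, 0.02, -0.05, -0.2477, -0.139, -0.5, 0, 0]}}

```text
clock: 11.28
tcp_pos: [0.6039, 0.1545, 0.0977]
orientation: [2.2, 0.047, -2.197]
contact_force: [0.4, -0.1, -1.9]
grip_width: 0.0315
```

```bash
python3 - <<'E'
from h import *
plan([.605,.156,.071],92.6)
E
```

```text
from [0.6039 0.1545 0.0977] yaw -87.5 j7 -2.04 F [ 0.4 -0.1 -1.9] w 0.0315 row [0.0267, -0.0015, -0.0012] [-0.015, -0.014, -0.012]
```

Call:
{"fn": "carry_out", "kwargs": {"targets": [0.02, 0.015, 0, 0, 0, 0, 0, 0.02, 0.024, 0, 0, 0, 0, 0, 0.02, 0.028, 0, 0, 0, 0, 0, 0.02, 0.028, 0, 0, 0, 0, 0, 0.05, 0.026, 0, 0, 0, 0, 0, 0.05, 0.026, 0, 0, 0, 0, 0, 0.05, 0.026, 0, 0, 0, 0, 0, 0.05, -0.01, 0, 0, 0, 0, 0, 0.06, -0.06, 0, 0, 0, 0, 0, 0.07, -0.11, 0, 0, 0, 0, 0, 0.07, -0.14, 0, 0, 0, 0, 0, 0.07, -0.14, 0, 0, 0, 0, 0]}}

```text
clock: 12.78
tcp_pos: [0.6052, 0.1553, 0.2408]
orientation: [2.207, 0.049, -2.192]
contact_force: [0.8, -1.3, -0.9]
grip_width: 0.07
```

```bash
python3 - <<'E'
from h import *
plan([.461,-.184,.20],-90)
E
```

```text
from [0.6052 0.1553 0.2408] yaw -87.5 j7 -1.99 F [ 0.8 -1.3 -0.9] w 0.07 row [0.0396, 0.3326, 0.1592] [0.504, -0.075, 0.005]
```

Call:
{"fn": "carry_out", "kwargs": {"targets": [0.07, 0.01, 0.05, 0.02, 0.1, 0, 0, 0.07, 0.02, 0.1, 0.045, 0.2, 0, 0, 0.07, 0.03, 0.15, 0.07, 0.3, 0, 0, 0.07, 0.038, 0.2, 0.095, 0.4, 0, 0, 0.07, 0.038, 0.25, 0.12, 0.5, 0, 0, 0.07, 0.04, 0.3, 0.145, 0.5, -0.07, 0, 0.07, 0.04, 0.3326, 0.159, 0.5, -0.07, 0, 0.07, 0.04, 0.3326, 0.159, 0.5, -0.07, 0, 0.07, 0.04, 0.3326, 0.159, 0.5, -0.07, 0]}}

```text
clock: 13.9
tcp_pos: [0.461, -0.1831, 0.1989]
orientation: [-2.221, -0.002, 2.222]
contact_force: [0.9, -0.2, -0.2]
grip_width: 0.0702
```

```bash
python3 - <<'E'
from h import *
plan([.462,-.184,.047],-90)
i=r.camera_info("wrist");im=r.grab_frame("wrist");cv2.imwrite("pics/w5.png",im)
for c,s in blobs(im,(8,140,40),(17,255,255),200): print(c,s)
print(proj(i,[.462,-.184,.084],True),proj(i,[.462,-.184,.03],True))
E
```

```text
from [ 0.461  -0.1831  0.1989] yaw -89.9 j7 -1.36 F [ 0.9 -0.2 -0.2] w 0.0702 row [0.1519, 0.0011, -0.001] [0.011, 0.007, 0.015]
[253.7 172.2] [ 227  145   55   58 2159]
[255.9058 186.0462] [255.7601 172.1947]
```

View pics/w5.png

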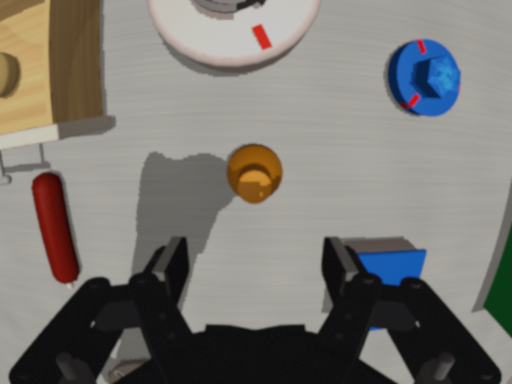

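Cheese at (255,185) is centred between the jaws.

Call:
{"fn": "carry_out", "kwargs": {"targets": [0.07, 0.05, 0, 0, 0, 0, 0, 0.07, 0.1, 0, 0, 0, 0, 0, 0.07, 0.14, 0, 0, 0, 0, 0, 0.07, 0.152, 0, 0, 0, 0, 0, 0.07, 0.152, 0, 0, 0, 0, 0, 0.02, 0.152, 0, 0, 0, 0, 0, 0.02, 0.152, 0, 0, 0, 0, 0, 0.02, 0.152, 0, 0, 0, 0, 0, 0.02, 0.152, 0, 0, 0, 0, 0, 0.02, 0.152, 0, 0, 0, 0, 0]}}

```text
clock: 15.2
tcp_pos: [0.4627, -0.1824, 0.0492]
orientation: [2.224, 0.003, -2.218]
contact_force: [-2.3, 2.2, 13.6]
grip_width: 0.0315
```

```bash
python3 - <<'E'
from h import *
plan([.609,.063,.24],92.6);plan([.609,.063,.071],92.6)
E
```

```text
from [ 0.4627 -0.1824  0.0492] yaw -89.9 j7 -1.42 F [-2.3  2.2 13.6] w 0.0315 row [-0.1903, -0.2452, -0.1474] [-0.495, -0.031, 0.006]
from [ 0.4627 -0.1824  0.0492] yaw -89.9 j7 -1.42 F [-2.3  2.2 13.6] w 0.0315 row [-0.0213, -0.2451, -0.1469] [-0.495, -0.031, 0.006]
```

Call:
{"fn": "carry_out", "kwargs": {"targets": [0.02, -0.05, 0, 0, 0, 0, 0, 0.02, -0.1, 0, 0, 0, 0, 0, 0.02, -0.15, -0.01, -0.005, 0, 0, 0, 0.02, -0.18, -0.05, -0.03, -0.1, 0, 0, 0.02, -0.19, -0.1, -0.06, -0.2, 0, 0, 0.02, -0.19, -0.15, -0.09, -0.3, 0, 0, 0.02, -0.19, -0.2, -0.12, -0.4, 0, 0, 0.02, -0.19, -0.235, -0.14, -0.5, 0, 0, 0.02, -0.19, -0.245, -0.147, -0.5, 0, 0, 0.02, -0.14, -0.245, -0.147, -0.5, 0, 0, 0.02, -0.09, -0.245, -0.147, -0.5, 0, 0, 0.02, -0.05, -0.245, -0.147, -0.5, 0, 0]}}

```text
clock: 16.7
tcp_pos: [0.6079, 0.0611, 0.0981]
orientation: [2.2, 0.048, -2.197]
contact_force: [0.0, -0.1, -2.2]
grip_width: 0.0312
```

```bash
python3 - <<'E'
from h import *
plan([.609,.063,.071],92.6)
E
```

```text
from [0.6079 0.0611 0.0981] yaw -87.5 j7 -1.89 F [ 0.  -0.1 -2.2] w 0.0312 row [0.0271, -0.0019, -0.0011] [-0.013, -0.014, -0.009]
```

Call:
{"fn": "carry_out", "kwargs": {"targets": [0.02, 0.015, 0, 0, 0, 0, 0, 0.02, 0.024, 0, 0, 0, 0, 0, 0.02, 0.028, 0, 0, 0, 0, 0, 0.02, 0.028, 0, 0, 0, 0, 0, 0.05, 0.026, 0, 0, 0, 0, 0, 0.05, 0.026, 0, 0, 0, 0, 0, 0.05, 0.026, 0, 0, 0, 0, 0, 0.05, -0.01, 0, 0, 0, 0, 0, 0.06, -0.06, 0, 0, 0, 0, 0, 0.06, -0.11, 0, 0, 0, 0, 0, 0.0, -0.14, 0, 0, 0, 0, 0, 0.0, -0.14, 0, 0, 0, 0, 0]}}

```text
clock: 18.2
tcp_pos: [0.6094, 0.0616, 0.2412]
orientation: [2.207, 0.048, -2.191]
contact_force: [-0.2, 0.2, -0.5]
grip_width: 0.0245
```

```bash
python3 - <<'E'
from h import *
im=r.grab_frame("scene");cv2.imwrite("pics/s2.png",cv2.resize(im[90:340,90:360],None,fx=2.3,fy=2.3))
plan([.43,.149,.24],-87.4);plan([.43,.149,.088],-87.4)
E
```

```text
from [0.6082 0.0613 0.2391] yaw -87.5 j7 -1.84 F [-1.1 -0.1  0.1] w 0.0165 row [-0.0016, -0.0955, 0.1742] [-0.014, -0.039, -0.008]
from [0.6082 0.0613 0.2391] yaw -87.5 j7 -1.84 F [-1.1 -0.1  0.1] w 0.0165 row [0.1504, -0.0956, 0.1747] [-0.014, -0.039, -0.008]
```

View pics/s2.png

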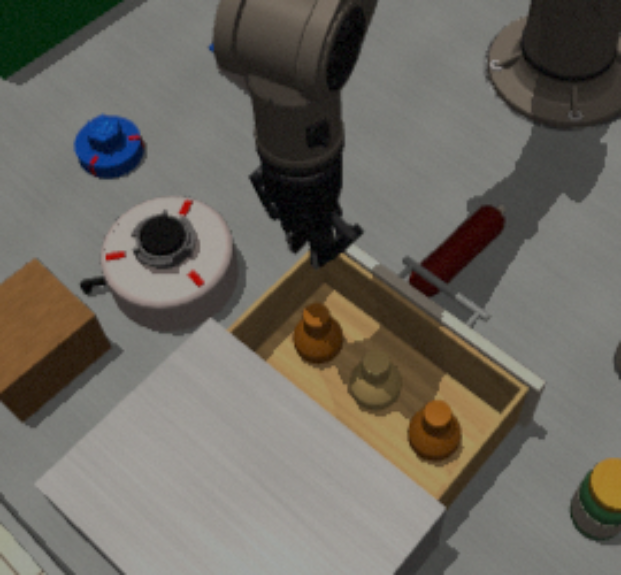

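All three cheeses stand in the drawer and nothing else is left on the table. Now the handle.

Call:
{"fn": "carry_out", "kwargs": {"targets": [0, 0, -0.04, 0.04, 0, 0, 0, 0, 0, -0.08, 0.09, 0, 0, 0, 0, 0, -0.0955, 0.14, 0, 0, 0, 0, 0, -0.0955, 0.175, 0, 0, 0, 0, 0, -0.0955, 0.175, 0, 0, 0, 0, 0.05, -0.0955, 0.175, 0, 0, 0, 0, 0.1, -0.0955, 0.175, 0, 0, 0, 0, 0.14, -0.0955, 0.175, 0, 0, 0, 0, 0.15, -0.0955, 0.175, 0, 0, 0, 0, 0.15, -0.0955, 0.175, 0, 0, 0]}}

```text
clock: 19.5
tcp_pos: [0.4299, 0.1488, 0.0881]
orientation: [2.201, 0.047, -2.196]
contact_force: [0.2, 0.6, 0.3]
grip_width: -0.0001
```

```bash
python3 - <<'E'
from h import *
plan([.65,.159,.09],-87.4)
E
```

```text
from [0.4299 0.1488 0.0881] yaw -87.5 j7 -2.2 F [0.2 0.6 0.3] w -0.0001 row [-0.0014, -0.0005, -0.2204] [-0.017, -0.024, -0.01]
```

Call:
{"fn": "carry_out", "kwargs": {"targets": [0, 0, 0, -0.015, 0, 0, 0, 0, 0, 0, -0.028, 0, 0, 0, 0, 0, 0, -0.038, 0, 0, 0, 0, 0, 0, -0.05, 0, 0, 0, 0, 0, 0, -0.062, 0, 0, 0, 0, 0, 0, -0.074, 0, 0, 0, 0, 0, 0, -0.086, 0, 0, 0, 0, 0, 0, -0.098, 0, 0, 0, 0, 0, 0, -0.11, 0, 0, 0, 0, 0, 0, -0.122, 0, 0, 0, 0, 0, 0, -0.134, 0, 0, 0, 0, 0, 0, -0.146, 0, 0, 0]}}

```text
clock: 21.0
tcp_pos: [0.5764, 0.1552, 0.0883]
orientation: [2.201, 0.047, -2.197]
contact_force: [-0.7, -1.3, -0.6]
grip_width: 0.0001
```

Call:
{"fn": "carry_out", "kwargs": {"targets": [0, 0, 0, -0.012, 0, 0, 0, 0, 0, 0, -0.024, 0, 0, 0, 0, 0, 0, -0.034, 0, 0, 0, 0, 0, 0, -0.042, 0, 0, 0, 0, 0, 0, -0.048, 0, 0, 0, 0, 0, 0, -0.052, 0, 0, 0]}}

```text
clock: 21.75
tcp_pos: [0.6286, 0.1575, 0.0884]
orientation: [2.201, 0.047, -2.197]
contact_force: [-0.9, -0.8, 0.2]
grip_width: -0.0
```

Call:
{"fn": "carry_out", "kwargs": {"targets": [0, 0, 0, -0.004, 0, 0, 0, 0, 0, 0, -0.008, 0, 0, 0, 0, 0, 0, -0.011, 0, 0, 0, 0, 0, 0, -0.014, 0, 0, 0, 0, 0, 0, -0.014, 0, 0, 0]}}

```text
clock: 22.38
tcp_pos: [0.6303, 0.1578, 0.0873]
orientation: [2.17, 0.044, -2.219]
contact_force: [-37.7, -5.9, 26.5]
grip_width: 0.0001
```

Call:
{"fn": "carry_out", "kwargs": {"targets": [0, 0, 0, 0.01, 0, 0, 0, 0, 0, 0, 0.04, 0, 0, 0, 0, -0.02, 0, 0.06, 0, 0, 0, 0, -0.07, 0.02, 0.06, 0, 0, 0, 0, -0.12, 0.07, 0.06, 0, 0, 0, 0, -0.17, 0.12, 0.06, 0, 0, 0, 0, -0.17, 0.17, 0.06, 0, 0, 0, 0, -0.17, 0.22, 0.06, 0, 0, 0, 0, -0.17, 0.22, 0.06, 0, 0, 0]}}

```text
clock: 23.5
tcp_pos: [0.5846, -0.0695, 0.2604]
orientation: [2.175, 0.032, -2.221]
contact_force: [0.0, 0.6, -0.1]
grip_width: -0.0
```

```bash
python3 - <<'E'
from h import *
im=r.grab_frame("side");cv2.imwrite("pics/side2.png",cv2.resize(im[100:300,60:330],None,fx=2.3,fy=2.3))
plan([.579,-.389,.24],-95)
E
```

```text
from [ 0.5846 -0.0658  0.2602] yaw -87.6 j7 -1.62 F [-0.4  1.2 -0.4] w -0.0002 row [0.0228, 0.3225, 0.0186] [1.481, 0.24, -0.092]
```

View pics/side2.png

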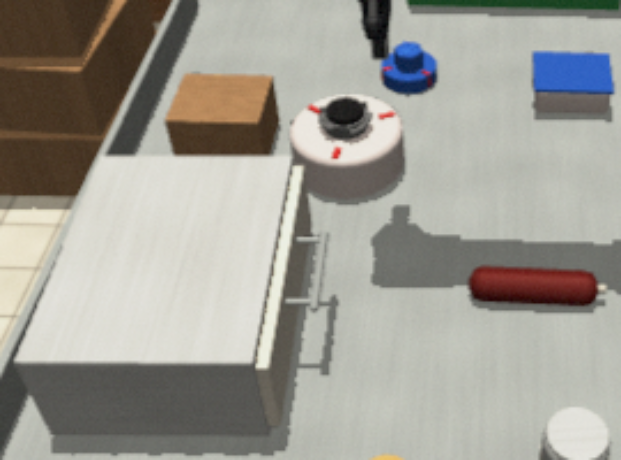

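Call:
{"fn": "carry_out", "kwargs": {"targets": [0.03, 0.02, 0.05, 0, 0.5, 0.1, 0, 0.06, 0.04, 0.1, 0.005, 1.0, 0.24, -0.09, 0.0854, 0.05, 0.15, 0.01, 1.5, 0.24, -0.09, 0.0854, 0.05, 0.2, 0.015, 2.08, 0.24, -0.09, 0.0854, 0.05, 0.25, 0.018, 2.08, 0.24, -0.09, 0.0854, 0.05, 0.3, 0.018, 2.08, 0.24, -0.09, 0.0854, 0.05, 0.3225, 0.018, 2.08, 0.24, -0.09, 0.0854, 0.05, 0.3225, 0.018, 2.08, 0.24, -0.09, 0.0854, 0.05, 0.3225, 0.018, 2.08, 0.24, -0.09]}}

```text
clock: 24.68
tcp_pos: [0.5803, -0.386, 0.2126]
orientation: [-2.151, 0.145, 2.15]
contact_force: [-0.5, -0.1, 0.1]
grip_width: 0.0852
```

```bash
python3 - <<'E'
from h import *
import pickle
o=r.get_obs();i=r.camera_info("wrist");im=r.grab_frame("wrist");pickle.dump(i,open("w6.pkl","wb"));cv2.imwrite("pics/w6.png",im)
p=proj(i,[.579,-.389,.05],True).astype(int);print(o['tcp_pos'],p)
x0,y0=max(p[0]-100,0),max(p[1]-75,0);print(x0,y0)
cv2.imwrite("pics/w6c.png",cv2.resize(im[y0:y0+150,x0:x0+200],None,fx=4,fy=4,interpolation=cv2.INTER_CUBIC))
plan([.579,-.389,.10],-98)
E
```

```text
[ 0.5803 -0.386   0.2126] [257 175]
157 100
from [ 0.5803 -0.386   0.2128] yaw -97.8 j7 -1.27 F [ 0.3 -0.3  0.5] w 0.0853 row [0.1128, 0.0032, 0.0009] [0.043, -0.007, 0.011]
```

View pics/w6c.png

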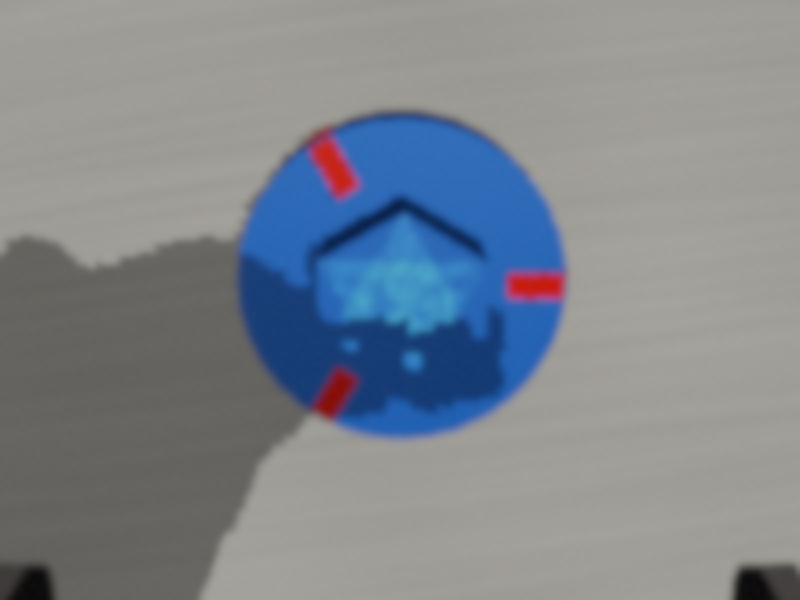

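Cap disc centre ~ (402,274), arrows at (536,286), (334,165), (337,394) in the ×4 crop, so the arrow and a flat pair lie along the jaw axis. View 11.

```bash
python3 - <<'E'
from h import *
import pickle
i=pickle.load(open("w6.pkl","rb"))
A=np.array([onz(i,(157+p[0]/4,100+p[1]/4),.027,True)[:2] for p in((536,286),(334,165),(337,394))])
c=A.mean(0);print(c,np.degrees(np.arctan2(*(A-c).T[::-1])),np.linalg.norm(A-c,axis=1))
for y in (c,): plan([y[0],y[1],.08],-98);plan([y[0],y[1],.017],-98)
E
```

```text
[ 0.5788 -0.3888] [-98.809   21.6895 142.3896] [0.0381 0.0388 0.0382]
from [ 0.5803 -0.386   0.2128] yaw -97.8 j7 -1.27 F [ 0.3 -0.3  0.5] w 0.0853 row [0.1328, 0.0031, 0.0012] [0.043, -0.007, 0.011]
from [ 0.5803 -0.386   0.2128] yaw -97.8 j7 -1.27 F [ 0.3 -0.3  0.5] w 0.0853 row [0.1958, 0.0031, 0.0012] [0.043, -0.007, 0.011]
```

Call:
{"fn": "carry_out", "kwargs": {"targets": [0.075, 0.05, 0.003, 0.001, 0, 0, 0, 0.075, 0.1, 0.003, 0.001, 0, 0, 0, 0.075, 0.14, 0.003, 0.001, 0.05, 0, 0, 0.075, 0.17, 0.003, 0.001, 0.05, 0, 0, 0.075, 0.186, 0.003, 0.001, 0.05, 0, 0, 0.075, 0.186, 0.003, 0.001, 0.05, 0, 0, 0.075, 0.186, 0.003, 0.001, 0.05, 0, 0, 0.03, 0.186, 0.003, 0.001, 0.05, 0, 0, 0.03, 0.186, 0.003, 0.001, 0.05, 0, 0, 0.03, 0.186, 0.003, 0.001, 0.05, 0, 0, 0.03, 0.186, 0.003, 0.001, 0.05, 0, 0], "squeeze": 60}}

```text
clock: 26.1
tcp_pos: [0.5798, -0.3893, 0.0282]
orientation: [-2.151, 0.151, 2.146]
contact_force: [-0.4, 0.6, 6.8]
grip_width: 0.0428
```

```bash
python3 - <<'E'
from h import *
plan([.6545,-.164,.22],-94.8)
E
```

```text
from [ 0.5798 -0.3893  0.0282] yaw -98.1 j7 -1.3 F [-0.4  0.6  6.8] w 0.0428 row [-0.1917, -0.2335, -0.0429] [-0.65, -0.03, 0.001]
```

```bash
python3 - <<'E'
from h import *
plan([.545,-.164,.23],-94.8)
E
```

```text
from [ 0.5798 -0.3893  0.0282] yaw -98.1 j7 -1.3 F [-0.4  0.6  6.8] w 0.0428 row [-0.202, -0.2182, 0.0655] [-0.65, -0.03, 0.001]
```

Call:
{"fn": "carry_out", "kwargs": {"targets": [0.03, -0.05, 0, 0, 0, 0, 0, 0.03, -0.1, 0, 0, 0, 0, 0, 0.03, -0.15, -0.02, 0.005, 0, 0, 0, 0.03, -0.19, -0.07, 0.02, -0.2, 0, 0, 0.03, -0.2, -0.12, 0.035, -0.4, 0, 0, 0.03, -0.2, -0.17, 0.05, -0.6, 0, 0, 0.03, -0.2, -0.21, 0.065, -0.66, 0, 0, 0.03, -0.2, -0.2185, 0.066, -0.66, 0, 0, 0.03, -0.2, -0.2185, 0.066, -0.66, 0, 0]}}

```text
clock: 27.22
tcp_pos: [0.5446, -0.1635, 0.2281]
orientation: [-2.183, 0.09, 2.177]
contact_force: [-0.6, 0.0, -1.2]
grip_width: 0.0428
```

```bash
python3 - <<'E'
from h import *
import pickle
o=r.get_obs();i=r.camera_info("wrist");im=r.grab_frame("wrist");pickle.dump((i,o),open("w7.pkl","wb"));cv2.imwrite("pics/w7.png",im)
cv2.imwrite("pics/w7b.png",cv2.resize(im,(800,600),interpolation=cv2.INTER_CUBIC))
plan([.6545,-.164,.20],-94.8)
for c,s in blobs(im,(0,190,120),(5,255,255),10)+blobs(im,(176,190,120),(180,255,255),10): print(c,s)
E
```

```text
from [ 0.5445 -0.1648  0.228 ] yaw -94.8 j7 -1.54 F [-0.1 -0.8 -0.1] w 0.0432 row [0.0282, -0.01, -0.1094] [-0.0, -0.029, -0.007]
[276.5  16.4] [269   8  16  18 125]
[180.3  70.7] [170  67  21   8 135]
[275.4 124. ] [268 115  15  20 130]
[210.4 168.5] [206 166  10   7  22]
[217.2 188.7] [206 176  23  27 279]
[331. 246.] [323 242  14   9  81]
[ 87.1 270.4] [ 75 247  25  50 622]
[328.5 242. ] [323 242  12   1  12]
[333.2 250.4] [329 248   8   4  10]
```

View pics/w7b.png

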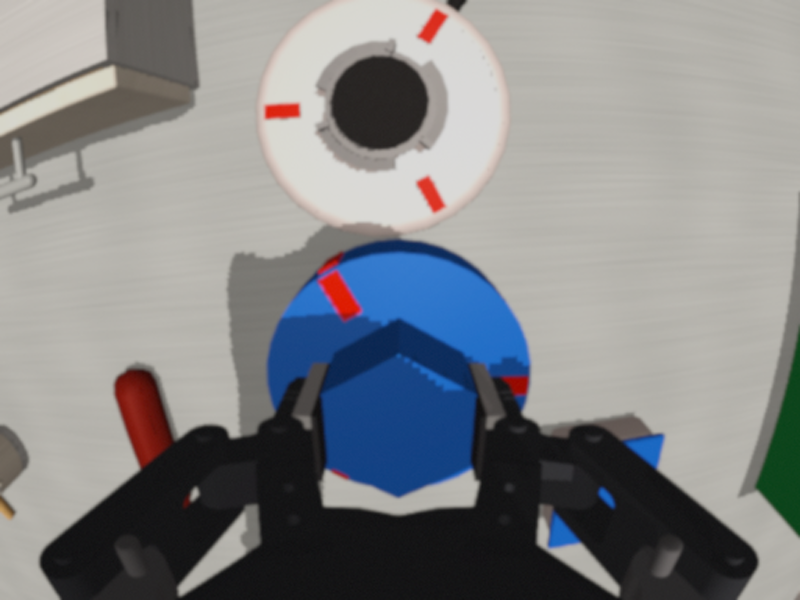

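```bash
python3 - <<'E'
from h import *
import pickle
i,o=pickle.load(open("w7.pkl","rb"))
M=np.array([onz(i,p,.072,True)[:2] for p in((276.5,16.4),(180.3,70.7),(275.4,124))]);c=M.mean(0)
print("neck",c,np.degrees(np.arctan2(*(M-c).T[::-1])),np.linalg.norm(M-c,axis=1))
print("seal",onz(i,(379*.64,103*.64),.105,True))
a=onz(i,(217.2,188.7),o['tcp_pos'][2]-.001,True);t=o['tcp_pos'];print("arrow",a-t,np.linalg.norm((a-t)[:2]),np.degrees(np.arctan2(a[1]-t[1],a[0]-t[0])))
E
```

```text
neck [ 0.6553 -0.1617] [ -35.0496   84.9453 -155.1862] [0.0642 0.064  0.0641]
seal [ 0.6539 -0.1618  0.105 ]
arrow [ 0.0338  0.0164 -0.001 ] 0.037561886288584055 25.95294380508521
```

```bash
python3 - <<'E'
from h import *
plan([.656,-.163,.15],-94.9)
E
```

```text
from [ 0.5445 -0.1648  0.228 ] yaw -94.8 j7 -1.54 F [-0.1 -0.8 -0.1] w 0.0432 row [0.0782, -0.0111, -0.1107] [0.02, -0.029, -0.007]
```

Call:
{"fn": "carry_out", "kwargs": {"targets": [0.03, 0, -0.005, -0.05, 0, 0, 0, 0.03, 0, -0.011, -0.1, 0, 0, 0, 0.03, 0.02, -0.0111, -0.1107, 0.02, -0.03, 0, 0.03, 0.05, -0.0111, -0.1107, 0.02, -0.03, 0, 0.03, 0.078, -0.0111, -0.1107, 0.02, -0.03, 0, 0.03, 0.078, -0.0111, -0.1107, 0.02, -0.03, 0, 0.03, 0.078, -0.0111, -0.1107, 0.02, -0.03, 0, 0.03, 0.078, -0.0111, -0.1107, 0.02, -0.03, 0]}}

```text
clock: 28.28
tcp_pos: [0.6568, -0.1636, 0.1518]
orientation: [-2.18, 0.095, 2.175]
contact_force: [-0.7, 0.4, -1.2]
grip_width: 0.0429
```

```bash
python3 - <<'E'
from h import *
plan([.656,-.163,.119],-94.9)
E
```

```text
from [ 0.6568 -0.1636  0.1518] yaw -94.9 j7 -1.61 F [-0.7  0.4 -1.2] w 0.0429 row [0.0328, -0.0006, 0.0009] [-0.007, -0.027, -0.012]
```

Lower slowly onto the thread.

Call:
{"fn": "carry_out", "kwargs": {"targets": [0.03, 0.012, -0.0006, 0.0009, 0, 0, 0, 0.03, 0.022, -0.0006, 0.0009, 0, 0, 0, 0.03, 0.026, -0.0006, 0.0009, 0, 0, 0, 0.03, 0.028, -0.0006, 0.0009, 0, 0, 0, 0.03, 0.03, -0.0006, 0.0009, 0, 0, 0, 0.03, 0.03, -0.0006, 0.0009, 0, 0, 0]}}

```text
clock: 29.02
tcp_pos: [0.656, -0.163, 0.1218]
orientation: [-2.181, 0.095, 2.175]
contact_force: [-0.5, -0.9, -1.9]
grip_width: 0.0431
```

Call:
{"fn": "carry_out", "kwargs": {"targets": [0.03, 0.001, 0, 0, 0, 0, 0, 0.03, 0.002, 0, 0, 0, 0, 0, 0.03, 0.003, 0, 0, 0, 0, 0, 0.03, 0.003, 0, 0, 0, 0, 0]}}

```text
clock: 29.52
tcp_pos: [0.6562, -0.163, 0.1193]
orientation: [-2.181, 0.095, 2.175]
contact_force: [-1.8, 0.2, 3.0]
grip_width: 0.0432
```

Call:
{"fn": "carry_out", "kwargs": {"targets": [0.03, 0.001, 0, 0, 0, 0, 0, 0.03, 0.001, 0, 0, 0, 0, 0, 0.03, 0.001, 0, 0, -1, 0, 0, 0.03, 0.0005, 0, 0, -2, 0, 0, 0.03, 0, 0, 0, -3, 0, 0, 0.03, -0.0005, 0, 0, -4, 0, 0, 0.03, -0.001, 0, 0, -5, 0, 0, 0.03, -0.0015, 0, 0, -6, 0, 0, 0.03, -0.0018, 0, 0, -7, 0, 0, 0.03, -0.0018, 0, 0, -7, 0, 0]}}

```text
clock: 30.78
tcp_pos: [0.6569, -0.1624, 0.1219]
orientation: [1.93, 0.515, -1.922]
contact_force: [-0.1, 1.1, 5.5]
grip_width: 0.0432
```

```bash
python3 - <<'E'
from h import *
plan([.656,-.163,.119],-34.9)
E
```

```text
from [ 0.6569 -0.1624  0.1219] yaw -60.0 j7 -1.09 F [-0.1  1.1  5.5] w 0.0432 row [0.0029, 0.0001, 0.0011] [-5.011, -0.032, -0.04]
```

Call:
{"fn": "carry_out", "kwargs": {"targets": [0.03, 0.0005, 0, 0.0005, -1, 0, 0, 0.03, 0.0005, 0, 0.0008, -2, 0, 0, 0.03, 0.0005, 0, 0.0008, -3, 0, 0, 0.03, 0.0005, 0, 0.0008, -4, 0, 0, 0.03, 0.0005, 0, 0.0008, -5, 0, 0, 0.03, 0.0005, 0, 0.0008, -5, 0, 0, 0.03, 0.003, 0, 0.0008, -5, 0, 0, 0.03, 0.005, 0, 0.0008, -5, 0, 0, 0.03, 0.005, 0, 0.0008, -5, 0, 0]}}

```text
clock: 31.9
tcp_pos: [0.656, -0.1628, 0.1165]
orientation: [1.645, 0.853, -1.64]
contact_force: [-0.4, 0.1, -0.5]
grip_width: 0.0432
```

```bash
python3 - <<'E'
from h import *
plan([.656,-.163,.119],-34.9)
E
```

```text
from [ 0.656  -0.1628  0.1165] yaw -35.0 j7 -0.71 F [-0.4  0.1 -0.5] w 0.0432 row [-0.0025, 0.0001, 0.0002] [-0.018, -0.019, -0.039]
```

Call:
{"fn": "carry_out", "kwargs": {"targets": [0.03, 0.002, 0, 0, 0, 0, 0, 0.03, 0.004, 0, 0, 0, 0, 0, 0.03, 0.006, 0, 0, 0, 0, 0, 0.03, 0.0075, 0, 0, 0, 0, 0, 0.03, 0.0075, 0, 0, 0, 0, 0, 0.03, 0.0075, 0, 0, 0, 0, 0]}}

```text
clock: 32.65
tcp_pos: [0.6561, -0.1627, 0.1091]
orientation: [1.645, 0.853, -1.64]
contact_force: [-0.9, 1.0, 0.6]
grip_width: 0.0431
```

Call:
{"fn": "carry_out", "kwargs": {"targets": [0.03, 0.0, 0, 0, 1.2, 0, 0, 0.03, 0.0, 0, 0, 2.4, 0, 0, 0.03, 0.0, 0, 0, 3.6, 0, 0, 0.03, 0.0, 0, 0, 4.8, 0, 0, 0.03, 0.0005, 0, 0, 6, 0, 0, 0.03, 0.001, 0, 0, 7.2, 0, 0, 0.03, 0.001, 0, 0, 8.4, 0, 0, 0.03, 0.0015, 0, 0, 9.6, 0, 0, 0.03, 0.0015, 0, 0, 10.8, 0, 0, 0.03, 0.002, 0, 0, 12, 0, 0, 0.03, 0.002, 0, 0, 12, 0, 0], "squeeze": 90}}

```text
clock: 34.02
tcp_pos: [0.6566, -0.1631, 0.1077]
orientation: [-2.183, 0.096, 2.172]
contact_force: [-0.6, -0.0, 2.6]
grip_width: 0.0426
```

```bash
python3 - <<'E'
from h import *
plan([.656,-.163,.1065],-125);print(r.get_obs()['moment'])
E
```

```text
from [ 0.6566 -0.1631  0.1077] yaw -94.9 j7 -1.62 F [-0.6 -0.   2.6] w 0.0426 row [0.0012, -0.0001, 0.0006] [6.011, -0.06, 0.003]
[-0.1147  0.177  -0.0165]
```

Call:
{"fn": "carry_out", "kwargs": {"targets": [0.03, 0.0005, 0, 0, 1.2, 0, 0, 0.03, 0.001, 0, 0, 2.4, 0, 0, 0.03, 0.001, 0, 0, 3.6, 0, 0, 0.03, 0.0015, 0, 0, 4.8, 0, 0, 0.03, 0.0015, 0, 0, 6, 0, 0, 0.03, 0.0015, 0, 0, 6.6, 0, 0, 0.03, 0.0015, 0, 0, 6.6, 0, 0]}}

```text
clock: 34.9
tcp_pos: [0.6568, -0.1634, 0.1067]
orientation: [-1.849, 0.63, 1.837]
contact_force: [-0.6, -1.6, 6.0]
grip_width: 0.0423
```

```bash
python3 - <<'E'
from h import *
plan([.656,-.163,.1065],-125);print(r.get_obs()['moment'])
E
```

```text
from [ 0.6568 -0.1634  0.1067] yaw -127.7 j7 -2.11 F [-0.6 -1.6  6. ] w 0.0423 row [0.0002, 0.0002, 0.0009] [-0.532, -0.069, 0.01]
[-0.2646  0.6246  1.4576]
```

Call:
{"fn": "carry_out", "kwargs": {"targets": [0.055, 0, 0, 0, 6.4, 0, 0, 0.06, 0, 0, 0, 0, 0, 0, 0.06, 0, 0, 0, 0, 0, 0, 0.06, -0.01, 0, 0, 0, 0, 0, 0.06, -0.05, 0, 0, 0, 0, 0, 0.06, -0.1, 0, 0.03, 0, 0, 0, 0.06, -0.13, 0, 0.08, 0, 0, 0, 0.06, -0.13, 0, 0.1, 0, 0, 0, 0.06, -0.13, 0, 0.1, 0, 0, 0]}}

```text
clock: 36.02
tcp_pos: [0.5765, -0.1008, 0.2375]
orientation: [-1.85, 0.629, 1.836]
contact_force: [-0.1, -0.2, -0.4]
grip_width: 0.0602
```

```bash
python3 - <<'E'
from h import *
plan([.56,-.163,.24],-125)
import pickle
i=r.camera_info("wrist");im=r.grab_frame("wrist");pickle.dump(i,open("w8.pkl","wb"));cv2.imwrite("pics/w8.png",im)
cv2.imwrite("pics/w8b.png",cv2.resize(im,(800,600),interpolation=cv2.INTER_CUBIC))
cv2.imwrite("pics/s9.png",r.grab_frame("scene"));cv2.imwrite("pics/sd9.png",r.grab_frame("side"))
E
```

```text
from [ 0.5765 -0.1008  0.2375] yaw -127.7 j7 -2.19 F [-0.1 -0.2 -0.4] w 0.0602 row [-0.0024, 0.0593, -0.0249] [-0.532, -0.082, 0.025]
```

View pics/w8b.png

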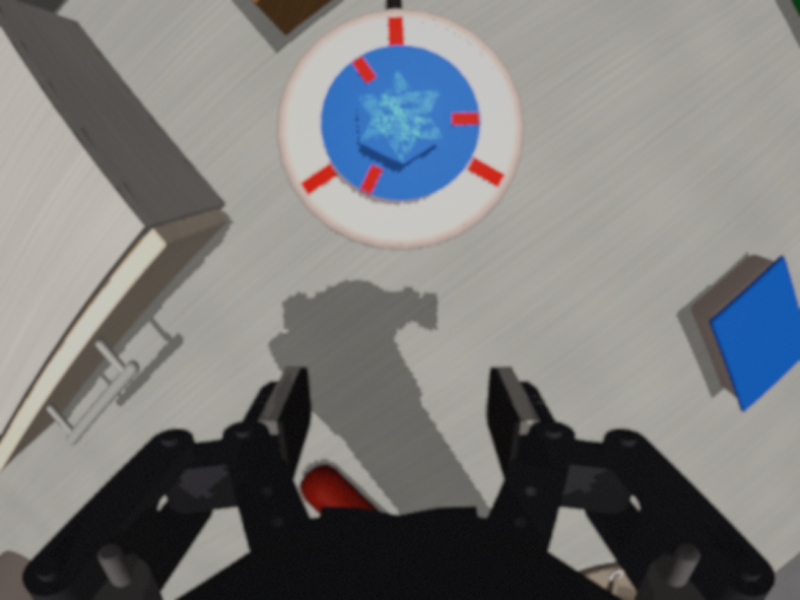

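Cap sits centred, arrows 90° clockwise of the marks (marks (396,32), (486,172), (320,179); arrows (466,119), (364,69), (371,179)). Checking the drawer gap and cap height numerically, with one crop.

```bash
python3 - <<'E'
from h import *
import pickle
i=pickle.load(open("w8.pkl","rb"));im=cv2.imread("pics/w8.png");k=.64
A=np.array([onz(i,(x*k,y*k),.0955-.016+.027-.0005,True)[:2] for x,y in((466,119),(364,69),(371,179))]);c=A.mean(0)
M=np.array([onz(i,(x*k,y*k),.072,True)[:2] for x,y in((396,32),(486,172),(320,179))]);d=M.mean(0)
print("cap",c,np.degrees(np.arctan2(*(A-c).T[::-1])),np.linalg.norm(A-c,axis=1));print("neck",d,np.degrees(np.arctan2(*(M-d).T[::-1])))
w=cv2.resize(im[120:270,0:160],None,fx=3.5,fy=3.5,interpolation=cv2.INTER_CUBIC)
s=cv2.resize(cv2.imread("pics/sd9.png")[140:300,60:230],None,fx=3.2,fy=3.2,interpolation=cv2.INTER_CUBIC)[:525]
h=min(len(w),len(s));cv2.imwrite("pics/gap.png",np.hstack([w[:h],s[:h]])[:600,:1100][:, :])
g=cv2.imread("pics/gap.png");cv2.imwrite("pics/gap.png",cv2.resize(g,None,fx=.72,fy=.72))
E
```

```text
cap [ 0.6548 -0.162 ] [-124.417    -4.1545  115.6247] [0.0384 0.0383 0.0382]
neck [ 0.6548 -0.1624] [ -34.889  -155.4135   85.3747]
```

View pics/gap.png

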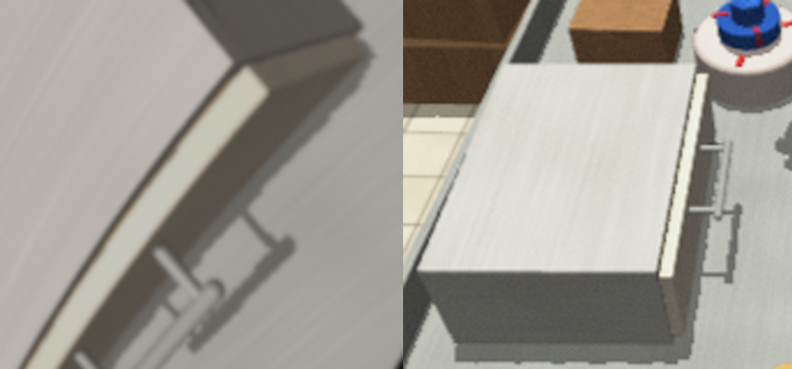

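The drawer front lies flush against the cabinet with no gap. The cap is within 0.5 mm of the neck and about 89.5° clockwise past the marks. The robot is clear, so I'm handing in.

```bash
python3 -c "
from bench import r
print(r.get_obs()['contact_force']);print(r.hand_in())"
```

```text
[-0.42463846 -0.29932167  0.29536253]
the job is handed in; nothing more can be done
None
```

I finished both parts of the job and handed it in at about 36 s on the robot's clock. Three cheeses were on the table (two amber, one cream).

- **Cheeses and drawer:** I stood the three cheeses in the drawer and pushed it in until the handle met a hard stop at about 38 N. The last side and wrist views show the drawer front flush with the cabinet. I read that by eye and did not measure the gap. I could not see the cheeses again once the drawer was shut.
- **Cap:**
  - **Set on the thread:** it touched down midway between the marks, underside about 3.7 mm below the rim, with about 3 N of contact.
  - **Dropped in:** I turned it 60° anticlockwise and it went down to about 13.9 mm below the rim.
  - **Screwed down:** I turned the wrist about 93° clockwise until the torque rose to 1.5 N m.
  - **Final check:** the last image puts the cap within 0.5 mm of the neck centre and about 89.5° clockwise past the marks. The underside works out at about 16.3 mm below the rim, from the tool height before release.
- **Everything else:** I never touched the jar, tub, salami or can. The arm was clear of everything with no contact force at hand-in, and none of these checks disagreed.

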